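Clear a hanging shelf and take it down off its keyhole studs for painting

TASK

The small blue shelf is to be painted. First move the black jar from it onto the bare wooden offcut board that lies on the bench beside the shelf's stand, standing upright. Then slide the shelf up on its two studs until they sit in the wide ends of its keyhole slots, take it off towards you, and set it down gently, upright on its flat underside and wholly on the cardboard sheet.

Things in the scene. Friction and masses are not known exactly. Their poses are not given: they have to be found in the camera images.
- jar_mid (a point): Centre (half-way up) of the black jar with a black lid, a cylinder 68 mm in diameter and 86 mm high, about 0.2 kg, loose. It starts upright on the blue shelf's ledge. z of the point is the jar's axis, up when upright.
- jar: The same black jar; origin at the centre of its underside.
- shelf: Blue hanging shelf, loose, 0.32 kg: upright back plate 160 mm wide, 100 high, 8 thick; ledge 160 wide, 10 thick, reaching 120 mm forward of the plate's back face; front lip 18 mm high over the underside, 6 thick; grip tab on the plate's upper edge. Origin on the underside at the plate's back face, mid width. x points from ledge to plate (the front is -x), y along the width, z up.
- shelf_grip (a point): Middle of the shelf's grip tab (60 mm wide, 12 mm thick, top 145 mm above the underside): 125 mm above the underside, 4 mm in front of the plate's back face; axes as the shelf. Grip it from above across its thickness (shelf x). Hanging, the tab's top is 55 mm above the stand panel's upper edge, so a finger has room behind it.
- shelf_foot (a point): Centre of the shelf's flat underside (footprint 120 x 160 mm), 60 mm in front of the plate's back face; same axes as the shelf.
- stand: Fixed stand on the bench that carries the shelf: a plywood panel 190 mm wide and 14 mm thick, top 160 mm above the bench, on a wooden foot 14 mm thick that reaches 35 mm in front of the panel and 95 mm behind its front face. Origin on the bench under the panel's front face, middle of the width. x points from its front to its back (the front, with the studs, looks along -x), z up.
- studs (a point): Point on the panel's front face midway between the two steel studs, 142 mm above the bench; axes as the stand. The studs stand at y = -50 and +50 mm, shanks 7 mm in diameter, heads 16 mm in diameter; the heads reach 14.5 mm out from the panel.
- coaster: Bare light wooden offcut board lying flat on the bench beside the stand, fixed, 100 mm (x) by 160 mm (y), 18 mm thick. Origin at the centre of its underside.
- sheet: Brown cardboard sheet, fixed on the low black work block nearest the robot, 220 mm (x) by 300 mm (y), 4 mm thick. Origin at the centre of its underside, 49 mm above the bench. Its far half is within easier reach.
- keyholes (a point): On the plate's back face midway between its two wide holes, 40 mm above the underside; axes as the shelf. Holes at y = -50 and +50 mm, eight-sided, 26 mm across. From each a slot 11 mm wide runs UP, its end 35 mm over the hole's centre; hanging, the studs are there. Raised 32 mm (within 5), this point meets point studs; the shelf then comes off level along its -x and is clear after 25 mm.
There are look-alikes about, which are no part of the job. What is shaped like the jar but green, pink or purple is not meant.

How it is judged:
By the outcome, as a careful person would: the job done as asked, in the order asked, and still so for the second after the job is handed in, with the robot touching nothing.
It also fails if it takes over 53 s, if anything falls off the work surface, if the arm or the gripper's body presses on something with over 40 N, if the wrist force passes 120 N, or if a joint passes its speed limit or range.

ROBOT

A 6-joint arm with a two-finger parallel gripper is mounted at the origin on a cart in front of the work surface, level with it; the furniture and walls round the work are solid. World frame = base frame: x ahead of the robot, y to its left, z up, the work surface at z = 0. Lengths are in mm, angles in rad, forces in N, time in s.
With the tool pointing down it reaches from about 275 to 825 mm from the base axis. Payload 4.9 kg.
Tool frame: the origin (TCP) lies at the very end of the fingers, on their centre line; the grasp point (between the pads) lies 19 mm behind it; z points along the fingers, y is the direction in which the jaws open and shut (so a half turn about z gives the same grasp; the last joint's range is limited). The gripper opens to 85 mm and grips with 20 to 120 N. Pads are 22 mm wide; open, the fingers measure 114 mm over their backs; the gripper's body (76 mm by 85 mm) begins 54 mm behind the grasp point. The pads swing forward as they close: fully open they stand 13 mm farther back than shut.
Start: joints at [-1.4, 0.326, -0.193, 1.052, 0, 1.437], TCP at [165.068, -524.663, 231.281] pointing down, gripper open.
Joint ranges: [-2.65, 2.65], [-0.97, 1.79], [-1.3, 1.35], [-1.93, 2.1], [-1.47, 1.37], [-3.14, 3.14]. Speed limits (rad/s): [2.57, 2.57, 3.14, 3.14, 3.14, 3.14].

INTERFACE

Orientations are given as [roll, pitch, yaw] about the fixed x, y, z axes, in that order (R = Rz(yaw) Ry(pitch) Rx(roll)).
In Python, from bench import bot, solve_ik, imaging gives the robot as it stands. Calls block until the motion is done:
- bot.move_ptp(position, orientation): joint-space move of the TCP to a pose.
- bot.movel(position, rot=None, max_speed=150, threshold=None): straight line of the TCP; rot=None keeps the orientation; max_speed is the mean speed in mm/s. With threshold (N) it stops when the force on the tool has changed by that much, and returns True; else False.
- bot.move_j(angles): joint-space move.
- bot.grip(opening, effort=None): opening from 0.0 (shut) to 1.0 (fully open); effort is the grip in N (None keeps the last); returns when the fingers have stopped.
- bot.dwell(seconds).
- solve_ik(position, orientation): joint angles nearest the present ones, or None.
- bot.get_state(): the state.
- imaging.capture(name): name is "scene" or "top" or "wrist"; returns the picture (420x560x3 uint8, blue, green, red); there is no depth.
- imaging.camera_model(name): a dict with "K" (3x3 intrinsics, pixels), "k1" (the pictures are not rectified: a ray, as slopes to the right and down, at radius r is drawn at 1 + k1 r^2 times it, then the intrinsics apply), "position" and "rotation" of the camera in the world. Camera axes: x right, y up, looking along -z (the intrinsics and any distortion apply to the point x, -y, -z); pixel columns grow to the right and rows downward; lengths in mm; the calibration is good to about 2 mm. A picture is of the moment at which its call begins: read the wrist's pose just before it. camera_model takes no time and is no camera call; for the wrist camera it gives the pose at the moment of the call.
A pose or a line that the arm cannot do raises bot.IKError and nothing moves.
- bot.sign_off(): hands the job in, once; it reports no verdict.
The state is a dict: "t": time; "qpos": joint angles; "joint_velocities": joint speeds; "effort": joint torques, N m; "tcp_pos": TCP position; "orientation": TCP orientation; "contact_force": force on the tool from outside, world axes, zero at the start; "wrist_torque": the same for the moment, N m; "opening": opening from 0.0 (shut) to 1.0 (fully open).
Only numpy, scipy, OpenCV 4.12 (cv2) and the standard library are available. Lean on these libraries where they do the work, as an engineer would, in place of code of your own. Each camera call takes 0.05 s, during which the arm holds its last target.

## Working session

There is one attempt and no reset: what is moved stays moved. The work goes in short steps, each a Python script; the robot and the scene stay as the last script left them, time stands still between calls to the robot, and variables do not carry over. Pictures are saved under pics/ and viewed, and the job is handed in when it is done.

```bash
ls; mkdir -p pics
python3 - <<'E'
from bench import bot, solve_ik, imaging
import cv2
for n in ["scene","top","wrist"]:
    m=imaging.camera_model(n); print(n,m)
    cv2.imwrite(f"pics/{n}0.png",imaging.capture(n))
s=bot.get_state(); print(s['t'],s['orientation'])
E
```

```text
pics
scene {'K': array([[481.11951554,   0.        , 284.71991281],
       [  0.        , 481.11951554, 209.89473011],
       [  0.        ,   0.        ,   1.        ]]), 'k1': 0.011042856739751625, 'position': array([ -46.55235274,  720.2960642 , 1018.24961577]), 'rotation': array([ 0.78050223, -0.0110512 , -2.3422526 ])}
top {'K': array([[400.65806988,   0.        , 276.64917056],
       [  0.        , 400.65806988, 212.14389321],
       [  0.        ,   0.        ,   1.        ]]), 'k1': 0.04157950959046846, 'position': array([ 486.56183495,   79.02013542, 1187.4359244 ]), 'rotation': array([ 0.06259586,  0.02477825, -1.59068676])}
wrist {'K': array([[348.80076203,   0.        , 287.00198123],
       [  0.        , 348.80076203, 211.14042942],
       [  0.        ,   0.        ,   1.        ]]), 'k1': -0.09003597542147292, 'position': array([ 233.80631054, -502.89240425,  374.2634941 ]), 'rotation': array([-0.2853981 ,  0.00287041, -1.26686247])}
0.15 [-3.14034345e+00 -1.71521006e-04  3.04862196e-01]
```

View pics/scene0.png

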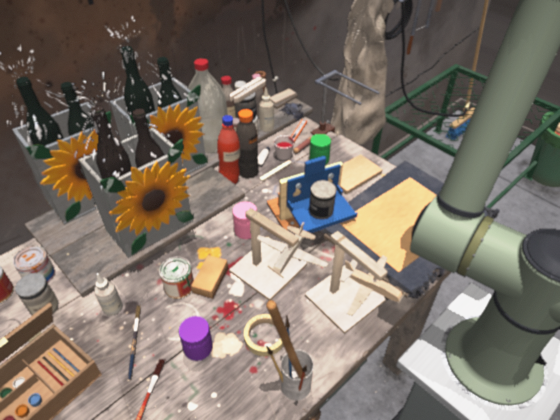

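View pics/top0.png

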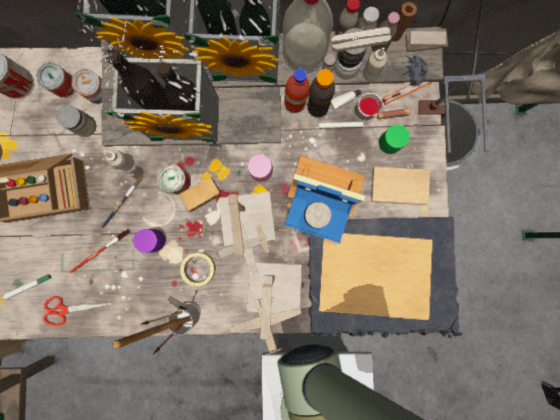

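View pics/wrist0.png

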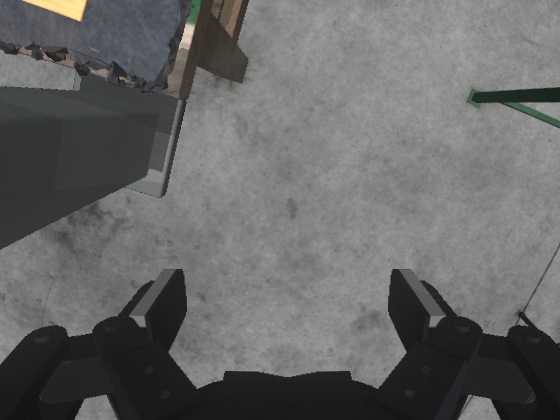

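```bash
cat > h.py <<'E'
from bench import bot, solve_ik, imaging
import cv2, numpy as np
from scipy.spatial.transform import Rotation as Ro
def rays(n,px,m=None):
    m=m or imaging.camera_model(n)
    px=np.atleast_2d(np.array(px,float)); K=m['K']
    d=np.c_[(px[:,0]-K[0,2])/K[0,0],(px[:,1]-K[1,2])/K[1,1]]
    u=d.copy()
    for _ in range(20): u=d/(1+m['k1']*(u**2).sum(1,keepdims=True))
    c=np.c_[u[:,0],-u[:,1],-np.ones(len(u))]
    return np.array(m['position']),Ro.from_euler('xyz',m['rotation']).apply(c)
def cast(n,px,z,m=None):
    o,d=rays(n,px,m); return o+d*((z-o[2])/d[:,2])[:,None]
def proj(n,P,m=None):
    m=m or imaging.camera_model(n); P=np.atleast_2d(np.array(P,float))
    c=Ro.from_euler('xyz',m['rotation']).inv().apply(P-m['position'])
    s=np.c_[c[:,0]/-c[:,2],-c[:,1]/-c[:,2]]; s=s*(1+m['k1']*(s**2).sum(1,keepdims=True))
    return s*[m['K'][0,0],m['K'][1,1]]+[m['K'][0,2],m['K'][1,2]]
def tri(n1,p1,n2,p2):
    o1,d1=rays(n1,p1);o2,d2=rays(n2,p2);out=[]
    for a,b in zip(d1,d2):
        t,_,_,_=np.linalg.lstsq(np.c_[a,-b],o2-o1,rcond=None)
        out.append(np.r_[(o1+a*t[0]+o2+b*t[1])/2,np.linalg.norm(o1+a*t[0]-o2-b*t[1])])
    return np.array(out)
def crop(img,x0,y0,x1,y1,f,name):
    cv2.imwrite(name,cv2.resize(img[y0:y1,x0:x1],None,fx=f,fy=f,interpolation=cv2.INTER_CUBIC))
E
python3 - <<'E'
from h import *
t=cv2.imread('pics/top0.png'); s=cv2.imread('pics/scene0.png')
crop(t,270,140,450,260,4,'pics/t1.png'); crop(s,260,140,400,240,5,'pics/s1.png'); 
for n,im in (('top',t),('scene',s)):
    hsv=cv2.cvtColor(im,cv2.COLOR_BGR2HSV)
    m=cv2.inRange(hsv,(100,120,40),(125,255,255))
    k,l,st,ce=cv2.connectedComponentsWithStats(m)
    for i in range(1,k):
        if st[i,4]>100: print(n,st[i],ce[i])
E
```

```text
top [294  69  12  13 123] [299.6097561   74.81300813]
top [ 285  182   73   60 2084] [319.57917466 210.71641075]
scene [449 120  20  19 134] [457.54477612 130.3358209 ]
scene [ 287  156   69   76 2097] [316.60753457 197.11492608]
```

View pics/t1.png

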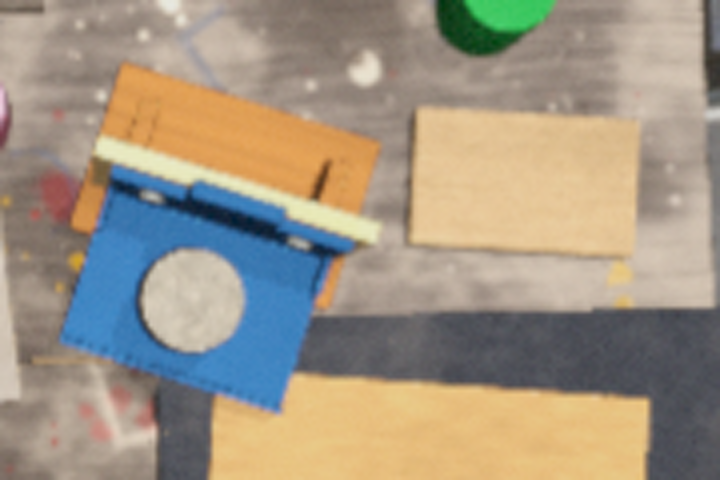

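View pics/s1.png

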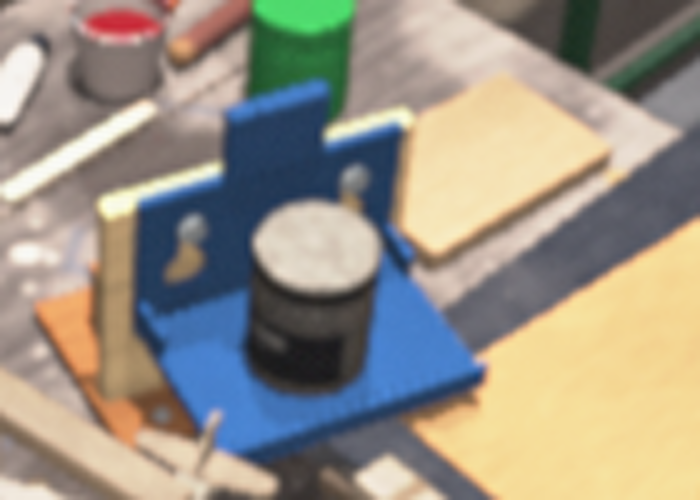

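```bash
cat > a.py <<'E'
from h import *
T=lambda *p:(np.array(p)+.5)/4-.5+[270,140]
S=lambda *p:(np.array(p)+.5)/5-.5+[260,140]
np.set_printoptions(suppress=True,precision=1)
def show(nm,n,px,z):
    P=cast(n,px,z); print(nm,P[:,:2].tolist() if 0 else P[:,:2].round(1).tolist(), 'mean',P.mean(0)[:2])
    for a,b in zip(P,np.roll(P,-1,0)):
        d=b-a; print('   len %.1f ang %.3f'%(np.linalg.norm(d),np.arctan2(d[1],d[0])))
show('panel top','top',T((100,137),(380,222),(376,245),(95,158)),160)
show('tabtop','top',T((190,182),(288,208)),215)
show('lip','top',T((62,342),(280,411)),88)
show('lip sc','scene',S((235,455),(484,372)),88)
show('jar','top',T((192,300)),166); show('jarS','scene',S((316,247)),166)
show('board','top',T((415,107),(640,118),(632,256),(408,243)),18)
print(tri('top',T((192,300),(190,182),(288,208)),'scene',S((316,247),(228,110),(327,82))))
t=cv2.imread('pics/top0.png'); s=cv2.imread('pics/scene0.png')
hsv=cv2.cvtColor(t,cv2.COLOR_BGR2HSV)
m=cv2.inRange(hsv,(10,70,110),(30,255,255)); m[:232]=0;m[322:]=0;m[:,:315]=0;m[:,440:]=0
c=max(cv2.findContours(m,0,2)[0],key=cv2.contourArea)
h=cv2.convexHull(c); print(cv2.minAreaRect(h)); b=cv2.boxPoints(cv2.minAreaRect(h)); show('sheet','top',b,53)
# jar circle mask: gray
g=cv2.inRange(hsv,(0,0,90),(40,90,255)); g[:200]=0;g[230:]=0;g[:,:303]=0;g[:,334:]=0
c=max(cv2.findContours(g,0,2)[0],key=cv2.contourArea);e=cv2.minEnclosingCircle(c);print('jar px',e); show('jarmask','top',[e[0]],166)
print(np.linalg.norm(cast('top',[e[0]],166)-cast('top',[[e[0][0]+e[1],e[0][1]]],166)))
E
python3 a.py
```

```text
panel top [[649.4, 54.8], [590.3, -122.7], [575.6, -119.7], [635.9, 58.3]] mean [612.8 -32.3]
   len 187.1 ang -1.893
   len 15.0 ang 2.939
   len 188.0 ang 1.244
   len 14.0 ang -0.254
tabtop [[611.8, 2.0], [594.5, -56.8]] mean [603.2 -27.4]
   len 61.3 ang -1.856
   len 61.3 ang 1.285
lip [[519.9, 82.3], [469.9, -65.0]] mean [494.9   8.7]
   len 155.6 ang -1.898
   len 155.6 ang 1.244
lip sc [[512.8, 82.3], [461.9, -58.9]] mean [487.3  11.7]
   len 150.1 ang -1.917
   len 150.1 ang 1.225
jar [[542.5, -1.2]] mean [542.5  -1.2]
   len 0.0 ang 0.000
jarS [[538.5, -0.3]] mean [538.5  -0.3]
   len 0.0 ang 0.000
board [[688.3, -178.6], [675.9, -339.4], [575.7, -329.6], [588.8, -170.2]] mean [ 632.2 -254.5]
   len 161.3 ang -1.648
   len 100.6 ang 3.044
   len 159.9 ang 1.489
   len 99.8 ang -0.084
[[541.7  -2.3 162.7   2.6]
 [609.2   0.1 216.5   6.3]
 [592.7 -59.1 211.8   5.7]]
((376.2020568847656, 275.5364990234375), (111.12835693359375, 81.31121826171875), 3.900493860244751)
sheet [[276.9, -3.7], [501.6, -25.4], [474.7, -331.5], [253.4, -305.8]] mean [ 376.6 -166.6]
   len 225.7 ang -0.097
   len 307.3 ang -1.658
   len 222.8 ang 3.026
   len 303.0 ang 1.493
jar px ((317.3800048828125, 214.5), 12.865335464477539)
jarmask [[542.9, -0.6]] mean [542.9  -0.6]
   len 0.0 ang 0.000
32.62345477018802
```

Run:
```python
from h import *
np.set_printoptions(suppress=True,precision=3)
yaw=np.pi-.327
bot.move_ptp([542.5,-1,270],[np.pi,0,yaw])
s=bot.get_state();print(s['t'],s['qpos'],s['tcp_pos'],s['contact_force'],s['opening'])
m=imaging.camera_model('wrist');im=imaging.capture('wrist');cv2.imwrite('pics/w1.png',im)
print(m['position'],proj('wrist',[[542.5,-1,166],[602,-29,215]],m))
```

```text
2.4583 [-0.139  0.29  -0.144  1.138 -0.     0.189] [542.506  -1.878 269.916] [-1.063  0.786  0.208] 0.9994289506816639
[475.055  21.255 413.587] [[287.698 209.049]
 [276.914 324.244]]
```

View pics/w1.png

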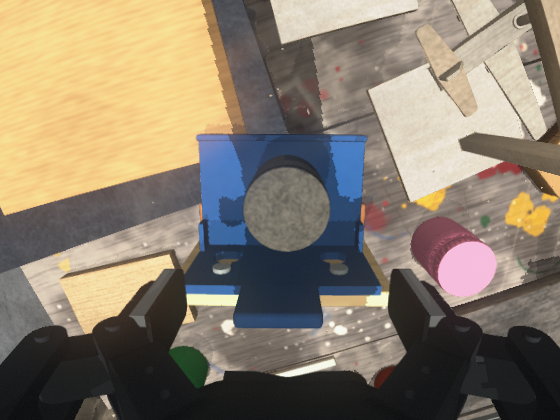

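Run:
```python
from h import *
np.set_printoptions(suppress=True,precision=1)
im=cv2.imread('pics/w1.png'); crop(im,180,120,390,340,2.7,'pics/w1c.png')
bot.movel([542.5,-1,104],max_speed=150)
s=bot.get_state();print(s['t'],s['tcp_pos'],s['contact_force'])
bot.grip(0.0,40)
s=bot.get_state();print(s['t'],s['opening'],s['contact_force'],s['wrist_torque'])
bot.movel([542.5,-1,124],max_speed=80)
s=bot.get_state();print(s['t'],s['opening'],s['contact_force'],s['tcp_pos'])
cv2.imwrite('pics/w2.png',imaging.capture('wrist'))
```

```text
3.7667 [543.2  -1.1 104.8] [-0.1  0.2  0.5]
4.125 0.7578963700047598 [-1.9 -2.1  6.7] [-0.6  0.6 -0. ]
4.525 0.7556879048644709 [-0.2  0.3 -3.2] [542.9  -1.  124.4]
```

View pics/w2.png

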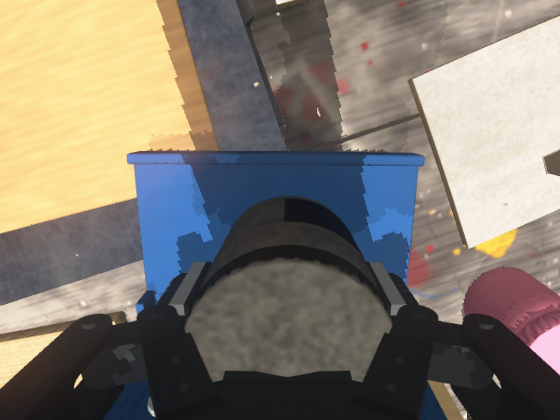

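View pics/w1c.png

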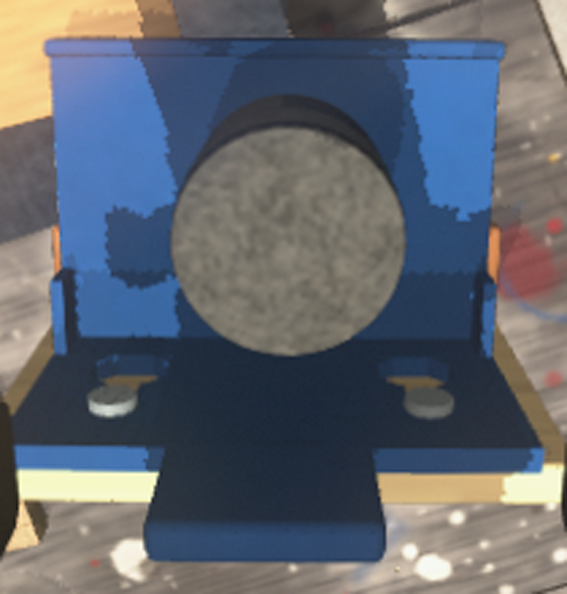

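Run:
```python
from h import *
np.set_printoptions(suppress=True,precision=1)
bot.movel([542.5,-1,225],max_speed=150)
bot.movel([632,-254.5,225],max_speed=250)
bot.movel([632,-254.5,55],max_speed=150)
s=bot.get_state();print(s['t'],s['opening'],s['contact_force'],s['tcp_pos'])
r=bot.movel([632,-254.5,38],max_speed=25,threshold=3)
s=bot.get_state();print(r,s['t'],s['opening'],s['contact_force'],s['tcp_pos'])
cv2.imwrite('pics/s2.png',imaging.capture('scene')); crop(imaging.capture('top'),270,100,450,260,3,'pics/t2.png')
```

```text
7.9083 0.7515843953814738 [ 0.5 -0.6 -2.2] [ 632.8 -254.8   56.2]
True 8.325 0.7522671003236564 [-3.1  0.1  3.2] [ 631.3 -254.6   47.8]
```

View pics/s2.png

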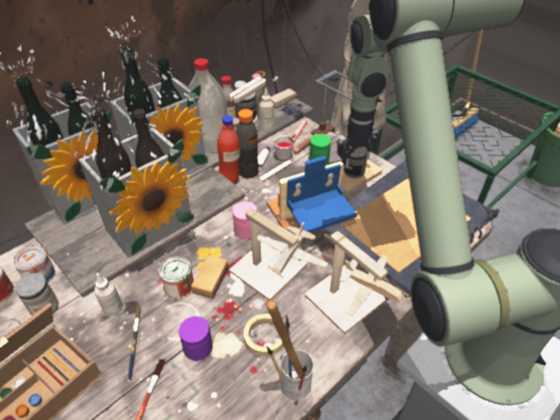

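View pics/t2.png

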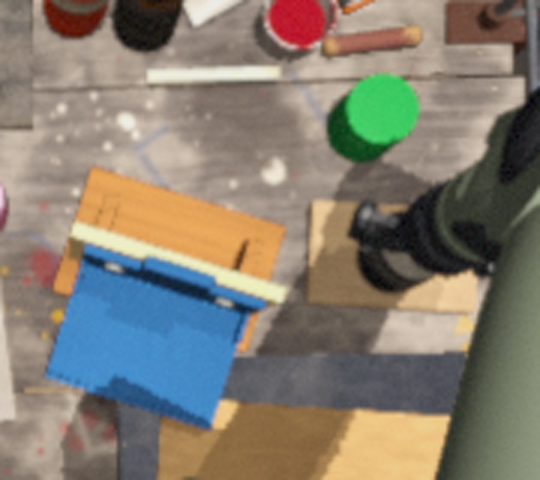

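Run:
```python
from h import *
np.set_printoptions(suppress=True,precision=1)
for z in (46,44.5,43,42):
    r=bot.movel([632,-254.5,z],max_speed=20,threshold=8)
    s=bot.get_state();print(r,s['t'],s['contact_force'],s['wrist_torque'],s['tcp_pos'])
    if s['contact_force'][2]>7: break
```

```text
False 8.675 [-7.8  1.7 12.9] [0.4 1.4 0. ] [ 631.3 -254.7   47.7]
```

Run:
```python
from h import *
np.set_printoptions(suppress=True,precision=1)
s=bot.get_state()
bot.movel([632,-254.5,47.7],max_speed=20)
s=bot.get_state();print(s['contact_force'],s['wrist_torque'],s['tcp_pos'])
bot.grip(1.0); 
s=bot.get_state();print(s['t'],s['opening'],s['contact_force'],s['wrist_torque'],s['tcp_pos'])
bot.movel([632,-254.5,150],max_speed=150)
m=imaging.camera_model('wrist')
cv2.imwrite('pics/w3.png',imaging.capture('wrist'))
print(proj('wrist',[[632,-254.5,104],[632,-254.5,18]],m), bot.get_state()['t'])
```

```text
[-1.7  0.1  2.5] [0.1 0.1 0. ] [ 632.4 -254.6   47.7]
9.275 0.9980846052030699 [-0.3 -0.1  0.8] [-0. -0. -0.] [ 632.  -254.4   47.4]
[[286.4 238.8]
 [286.4 201.3]] 10.1583
```

View pics/w3.png

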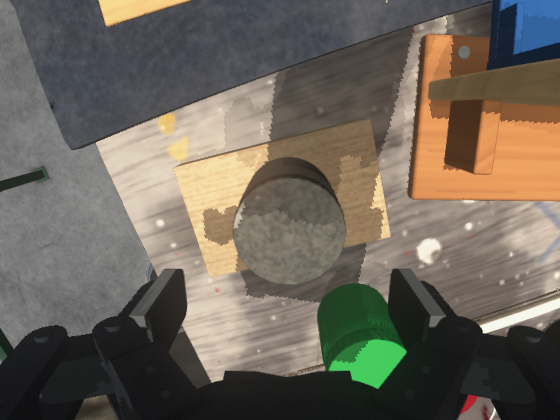

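Run:
```python
from h import *
np.set_printoptions(suppress=True,precision=3)
bot.movel([632,-254.5,270],max_speed=250)
bot.move_ptp([602,-29,280],[np.pi,0,1.244-np.pi])
s=bot.get_state();print(s['t'],s['qpos'],s['tcp_pos'],s['orientation'])
m=imaging.camera_model('wrist');im=imaging.capture('wrist');cv2.imwrite('pics/w4.png',im)
import pickle;pickle.dump(m,open('m4.pkl','wb'))
R=Ro.from_euler('z',-.327).as_matrix();o=np.array([606,-30,70])
print(proj('wrist',[o+R@np.array(p) for p in [(2,30,145),(-10,30,145),(2,-30,145),(-10,-30,145)]],m))
```

```text
11.9333 [-0.171  0.403  0.042  1.212 -0.    -1.414] [601.74  -29.392 278.98 ] [ 3.14  -0.001 -1.899]
[[277.988 271.309]
 [296.283 271.259]
 [277.044 181.289]
 [296.848 181.242]]
```

View pics/w4.png

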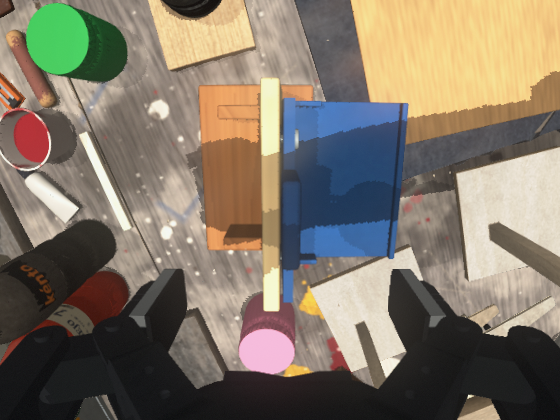

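Run:
```python
from h import *
im=cv2.imread('pics/w4.png'); crop(im,240,60,430,320,2.3*1,'pics/w4c.png'); crop(im,255,160,315,280,5,'pics/w4d.png')
```

```text
(no output)
```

View pics/w4d.png

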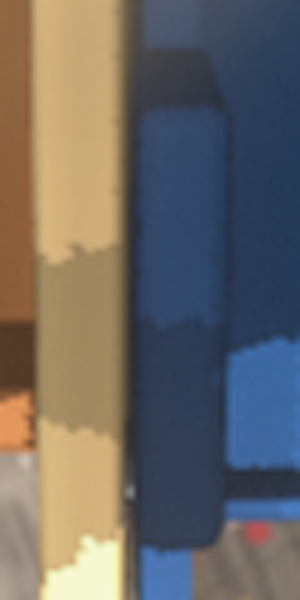

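View pics/w4c.png

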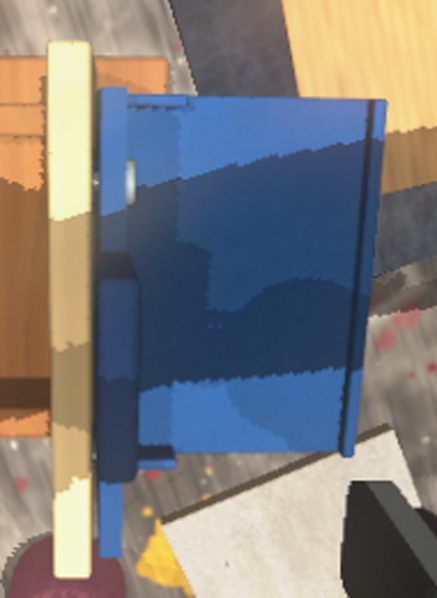

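Run:
```python
from h import *
import pickle
np.set_printoptions(suppress=True,precision=2)
m=pickle.load(open('m4.pkl','rb'))
P=cast('wrist',[(282,181),(300,181),(300,269.3),(282,269.3)],215,m);print(P,P.mean(0))
# lip front top edge z=88
Lp=np.array([(386,100),(355,455)])/2.3+[240,60]
Q=cast('wrist',Lp,88,m);d=Q[0]-Q[1];print(Lp,Q,np.linalg.norm(d),np.arctan2(d[1],d[0])+np.pi/2)
pf=np.array([(95,45),(90,577)])/2.3+[240,60]
Q=cast('wrist',pf,160,m);d=Q[0]-Q[1];print(pf,Q,Q.mean(0),np.linalg.norm(d),np.arctan2(d[1],d[0])+np.pi/2)
R=Ro.from_euler('z',-.327).as_matrix();o=np.array([606,-30,70])
print(proj('wrist',[o+R@np.array(p) for p in [(-120,80,18),(-120,-80,18)]],m))
```

```text
[[595.36 -58.25 215.  ]
 [585.04 -54.72 215.  ]
 [603.42   1.07 215.  ]
 [614.56  -2.75 215.  ]] [599.59 -28.66 215.  ]
[[407.83 103.48]
 [394.35 257.83]] [[469.72 -66.49  88.  ]
 [520.06  81.38  88.  ]] 156.2074612419215 -0.3281585397429492
[[281.3   79.57]
 [279.13 310.87]] [[ 575.94 -118.02  160.  ]
 [ 639.26   58.98  160.  ]] [607.6  -29.52 160.  ] 187.98622653325148 -0.3435517274570632
[[396.8  259.65]
 [410.74 101.7 ]]
```

Run:
```python
from h import *
np.set_printoptions(suppress=True,precision=2)
Y=-.328-np.pi/2
bot.grip(.5)
bot.movel([599.8,-28.8,177],rot=[np.pi,0,Y],max_speed=120)
s=bot.get_state();print(s['t'],s['tcp_pos'],s['contact_force'],s['opening'])
m=imaging.camera_model('wrist');cv2.imwrite('pics/w5.png',imaging.capture('wrist'))
bot.grip(0.0,60)
s=bot.get_state();print(s['t'],s['tcp_pos'],s['contact_force'],s['wrist_torque'],s['opening'])
```

```text
13.4833 [600.37 -28.89 177.8 ] [-0.52  0.15 -0.3 ] 0.500187470255657
13.9083 [600.91 -29.13 177.76] [ 0.8  -0.12  0.87] [-0.16 -0.58  0.02] 0.12935092613876348
```

View pics/w5.png

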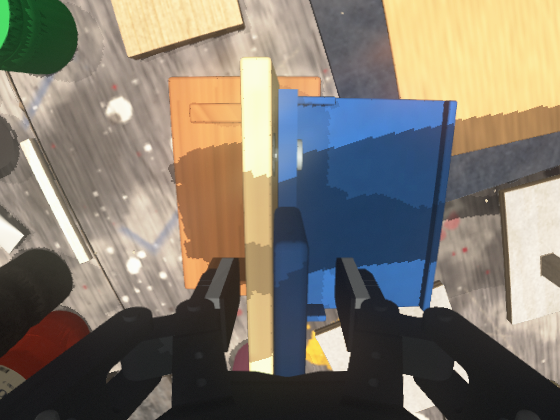

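Run:
```python
from h import *
np.set_printoptions(suppress=True,precision=2)
for z in (193,209.3):
    r=bot.movel([600.3,-29,z],max_speed=50,threshold=25)
    s=bot.get_state();print(r,s['t'],s['tcp_pos'],s['contact_force'],s['wrist_torque'],s['opening'])
    if r: break
bot.dwell(.1); s=bot.get_state();print(r,s['t'],s['tcp_pos'],s['contact_force'])
cv2.imwrite('pics/s5.png',imaging.capture('scene')); crop(imaging.capture('scene'),260,130,400,240,5,'pics/s5c.png'); cv2.imwrite('pics/w6.png',imaging.capture('wrist'))
```

```text
False 14.375 [600.48 -29.09 193.09] [ 2.37 -2.3  -2.61] [-0.3  -0.87 -0.16] 0.13241598644526592
False 14.85 [599.4  -28.61 208.93] [ 0.52 -0.18 -4.44] [-0.04 -0.14  0.07] 0.13390603633921705
False 14.95 [599.49 -28.72 208.7 ] [ 0.42  0.04 -3.36]
```

View pics/s5c.png

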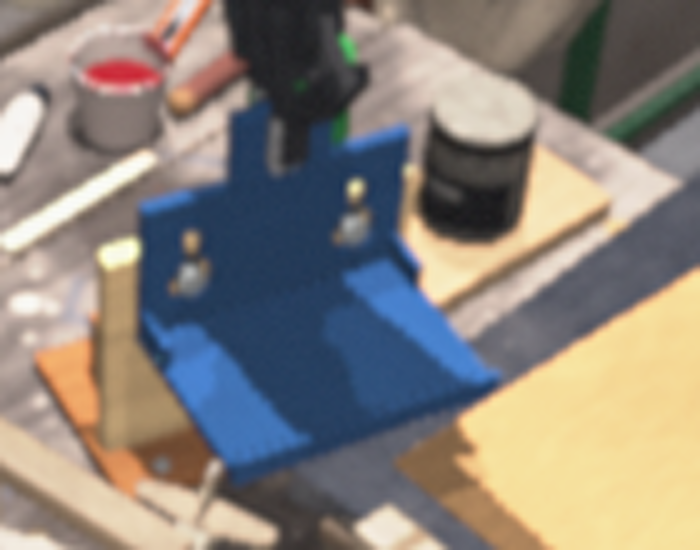

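View pics/w6.png

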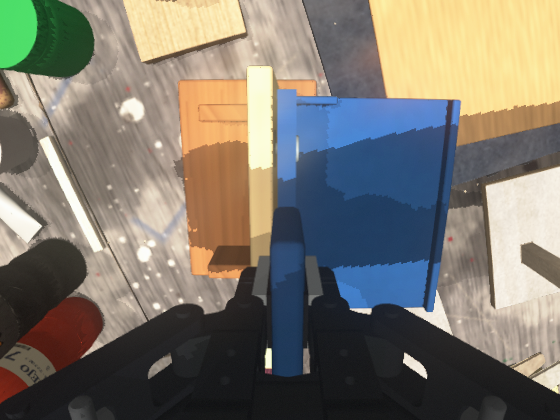

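Run:
```python
from h import *
np.set_printoptions(suppress=True,precision=2)
p=np.array([600.3,-29,209.8]); d=np.array([-np.cos(.328),np.sin(.328),0])
for k in (12,26,45):
    r=bot.movel(p+d*k,max_speed=50,threshold=12)
    s=bot.get_state();print(r,s['t'],s['tcp_pos'],s['contact_force'],s['wrist_torque'],s['opening'])
    if r: break
crop(imaging.capture('scene'),260,130,400,240,5,'pics/s6c.png')
```

```text
False 15.4917 [588.6  -24.97 209.97] [ 0.53  0.14 -3.74] [-0.04 -0.15  0.01] 0.1322558746010101
False 15.925 [575.49 -20.52 209.94] [ 0.62  0.5  -2.11] [-0.08 -0.11  0.02] 0.13283610333122806
False 16.4583 [557.69 -14.43 210.  ] [-0.17 -0.72 -4.01] [-0.02 -0.12 -0.03] 0.12922181533267457
```

View pics/s6c.png

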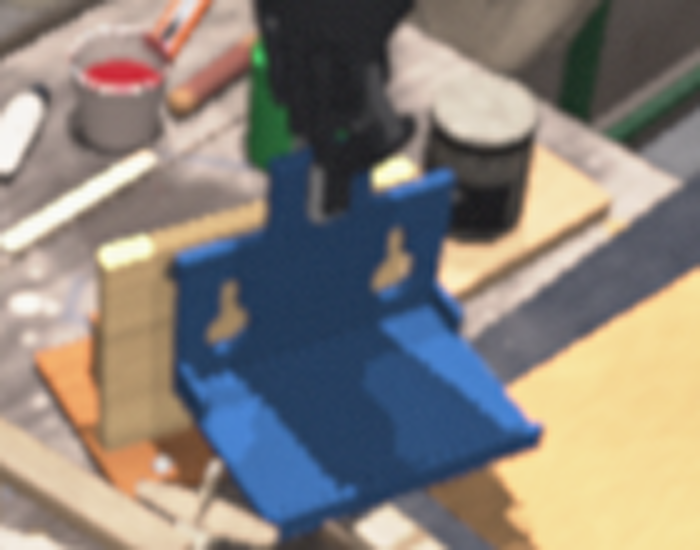

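Run:
```python
from h import *
np.set_printoptions(suppress=True,precision=2)
yw=-.09-np.pi/2
bot.movel([557,-14,235],max_speed=120)
bot.movel([444.3,-172.7,235],rot=[np.pi,0,yw],max_speed=120)
bot.movel([444.3,-172.7,172],max_speed=80)
s=bot.get_state();print(s['t'],s['tcp_pos'],s['contact_force'],s['orientation'])
cv2.imwrite('pics/s7.png',imaging.capture('scene'));cv2.imwrite('pics/t7.png',imaging.capture('top'));cv2.imwrite('pics/w7.png',imaging.capture('wrist'))
```

```text
19.575 [ 444.64 -172.9   172.41] [-0.6  -0.25 -3.88] [-3.14 -0.   -1.66]
```

View pics/t7.png

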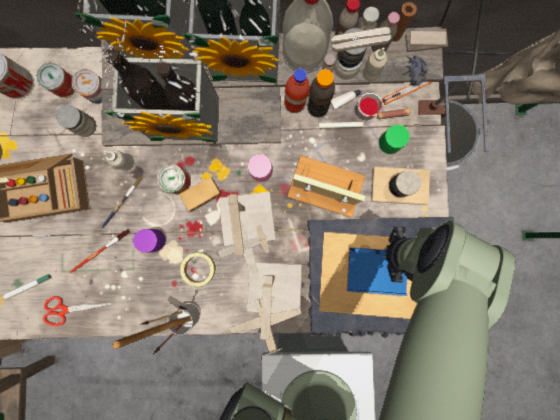

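View pics/s7.png

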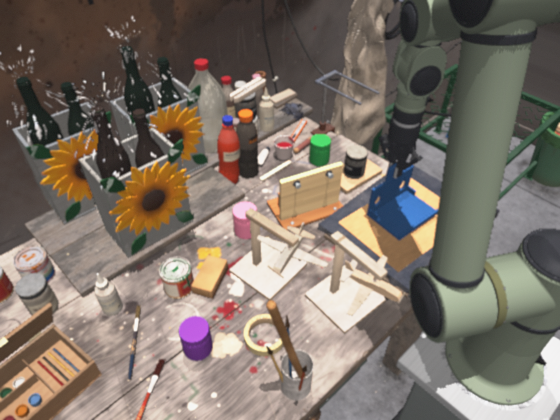

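View pics/w7.png

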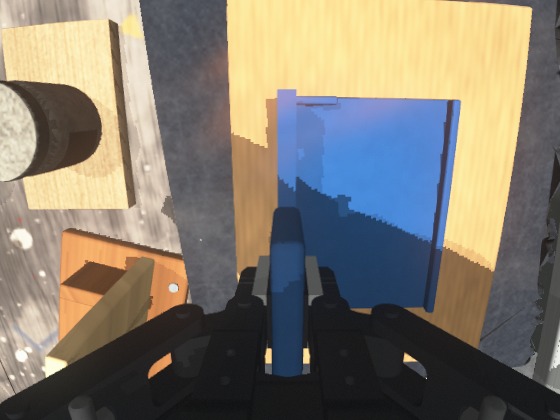

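Run:
```python
from h import *
np.set_printoptions(suppress=True,precision=2)
r=bot.movel([444.3,-172.7,156],max_speed=18,threshold=3)
s=bot.get_state();print(r,s['t'],s['tcp_pos'],s['contact_force'],s['wrist_torque'])
```

```text
True 20.3333 [ 444.81 -172.76  161.55] [ 1.95 -0.43  2.85] [-0.08 -0.19 -0.06]
```

Run:
```python
from h import *
np.set_printoptions(suppress=True,precision=2)
r=bot.movel([444.3,-172.7,160.6],max_speed=10,threshold=6)
s=bot.get_state();print(r,s['t'],s['tcp_pos'],s['contact_force'],s['wrist_torque'])
bot.grip(.5)
s=bot.get_state();print(s['t'],s['tcp_pos'],s['contact_force'])
bot.movel([444.3,-172.7,260],max_speed=120)
m=imaging.camera_model('wrist')
w=imaging.capture('wrist');cv2.imwrite('pics/w8.png',w);cv2.imwrite('pics/s8.png',imaging.capture('scene'))
o=np.r_[444.3,-172.7,0]
import pickle;pickle.dump(m,open('m8.pkl','wb'))
```

```text
False 20.5833 [ 445.16 -172.88  161.22] [2.71 2.11 5.4 ] [ 0.22 -0.06 -0.08]
20.9917 [ 443.93 -172.62  160.32] [0.64 0.62 0.32]
```

View pics/w8.png

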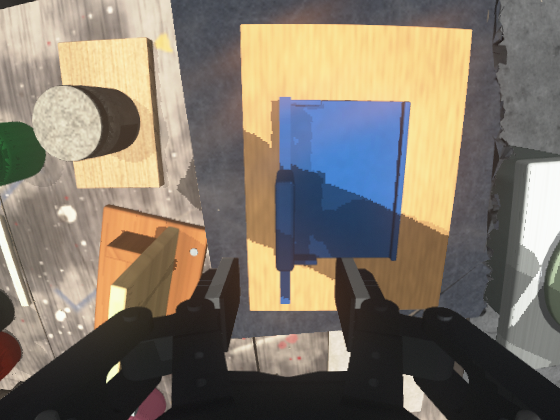

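View pics/s8.png

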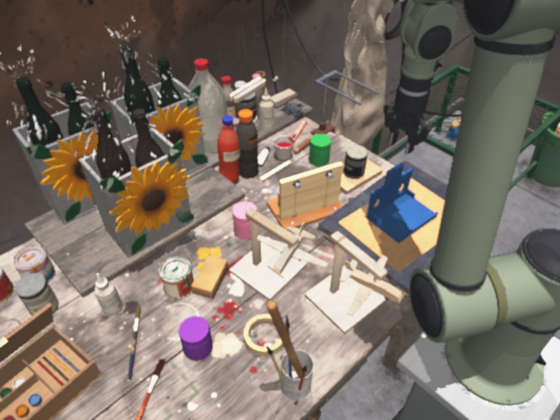

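Run:
```python
from h import *
print(cast('top',[(405,183)],104), bot.get_state()['t'])
bot.sign_off()
```

```text
[[ 626.11919754 -242.23339921  104.        ]] 22.0667
the job is handed in; nothing more can be done
```

The job is done and handed in at about 22 s, well inside the 53 s limit; no verdict is reported.

- **Jar:** It stands upright on the bare offcut board. In the last top view its lid is about 14 mm from the board's centre, well inside the edges. It touched down about 5 mm higher than I had calculated (TCP 47.7 mm against 42.8 mm). I think it shifted a little in the grip, and the later pictures show it standing straight.
- **Shelf off the studs:** I gripped it by the tab, raised it about 31 mm and checked in the scene picture that the stud heads sat in the wide holes. It then came straight off towards the front with less than 1 N of sideways force.
- **Shelf on the sheet:** It met the cardboard within 1 mm of the expected height, with about 5 N on the tool before release. The last wrist and scene pictures show it upright and wholly on the sheet, with sheet visible on all four sides. The gripper was about 100 mm above its release height and touching nothing.

No check failed. The measurements disagreed in two other places:
- **Tab position:** It was about 2 mm off between views, so I used the wrist camera's value.
- **Jar position:** It ended about 6 mm nearer the robot than I aimed in the wrist view. The top view put it about 14 mm off, mostly sideways.

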